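Fit the slicing disc and wind in the nut chute

ROBOT

A 6-joint arm with a two-finger parallel gripper is mounted at the origin on the work surface. World frame = base frame: x ahead of the robot, y to its left, z up, the work surface at z = 0. Lengths are in m, angles in degrees, forces in N, time in s.
With the tool pointing down it reaches from about 0.375 to 0.9 m from the base axis. Payload 3.1 kg.
Tool frame: the origin (TCP) lies at the very end of the fingers, on their centre line; the grasp point (between the pads) lies behind it (bot.grip_depth is the z of the grasp point in the tool frame, in m); z points along the fingers, y is the direction in which the jaws open and shut (so a half turn about z gives the same grasp; the last joint's range is limited). The gripper opens to 87 mm and grips with 3 to 60 N. Pads are 19 mm wide; open, the fingers measure 117 mm over their backs; the gripper's body (75 mm by 190 mm) begins 51 mm behind the grasp point.
Start: joints at [-82.649, 30.224, 82.088, -0, 67.689, -10.227], TCP at [0.189, -0.596, 0.196] pointing down, gripper open.
Joint ranges: [-176.69, 176.69], [-43.24, 126.21], [12.49, 139.97], [-82, 262], [0, 151.66], [-163.58, 163.58]. Speed limits (degrees/s): [159.86, 159.86, 180, 180, 180, 180].

INTERFACE

Orientations are given as a 3x3 rotation matrix whose columns are the frame's x, y, z axes.
In Python, from rig import bot, vision gives the robot as it stands. The module is installed in compiled form; this text tells all that it offers.
- The arm moves only by the shell command python3 -m jog 'ROWS'. ROWS is JSON, a list of rows, each a list of 3 entries, a list of its own where there are three numbers: the shift along the tool's x, y, z in mm, then the turn, a rotation vector about the tool's x, y, z in degrees, then the closure, from 0 (fully open) to 1 (shut). In form: [[[dx, dy, dz], [wx, wy, wz], fingers], ...]. A call has 1 to 12 rows; each row is the pose to reach, as a shift and turn from the pose commanded when the call began, along the tool's axes at that moment; what a row does not reach only later rows make up. A row lasts 1/12 s, in which the tool goes at most 41.7 mm and 7.16 degrees, less where a joint would pass 70% of its speed; a pose out of reach is approached as far as the arm can. A call with a gripper value outside its range is refused whole. The fingers move at their own pace and stop on an object; the grip force is fixed at half the most. Time passes only in rows, so rows that repeat a pose let the fingers close. It gives the time, the measured TCP pose, the force and the opening at its end, in the units of the state.
- bot.read_state(): the state, without advancing time (a new reading comes with each control period).
- vision.capture(name): name is "scene" or "side" or "wrist"; returns the picture (420x560x3 uint8, red, green, blue); there is no depth.
- vision.camera_info(name): a dict with "intrinsics" (3x3 intrinsics, pixels), "camera_from_world" (4x4, takes a point from world to camera coordinates); the wrist camera has in their place "mount" (4x4, takes a point from camera to tool coordinates, whose origin is the TCP and whose axes are the flange's). Camera axes: x right, y up, looking along -z (the intrinsics and any distortion apply to the point x, -y, -z); pixel columns grow to the right and rows downward; lengths in m; the calibration is good to about 2 mm. A picture is of the moment at which its call begins: read the wrist's pose just before it. camera_info takes no time and is no camera call.
- bot.hand_in(): hands the job in, once; it reports no verdict.
The state is a dict: "time_s": time; "joint_positions": joint angles; "qvel": joint speeds; "tau": joint torques, N m; "position": TCP position; "tcp_rot": TCP orientation; "force": force on the tool from outside, world axes, zero at the start; "moment": the same for the moment, N m; "opening": opening from 0.0 (shut) to 1.0 (fully open).
Only numpy, scipy, OpenCV 4.12 (cv2) and the standard library are available. Lean on these libraries where they do the work, as an engineer would, in place of code of your own. Each camera call takes 0.05 s, during which the arm holds its last target. There are 200 camera calls.

TASK

Fit the steel slicing disc onto the nut slicer, its bore over the shaft and its small hole over the drive pin, so that it lies flat and fully home on its seat. Then take the black knob on the feed carriage and turn it clockwise until the carriage is up against its stop, with the chute standing over the disc. Leave the pan lid and the white bowl where they are.

Things in the scene. Friction and masses are not known exactly. Their poses are not given: they have to be found in the camera images.
- disc_grip (a point): Slicing disc, loose, 0.4 kg, lying hub up: round, steel, 120 mm across, 8 mm thick at the rim, 6 mm inside. On it a block-shaped hub, top 40 mm above the underside, 40 mm long along the disc's x, 28 mm wide along its y (grip across these long flats). A 19 mm bore goes right through on the axis. Point: on the axis, 20 mm above the underside; z up. (A like-sized pan lid without holes is not it.)
- pin_hole (a point): Centre of the disc's one small hole, 14 mm across, through the 6 mm plate; 32 mm from the disc's axis on its +x side, at the underside. Axes as the disc's.
- seat (a point): Shaft axis at the top of the slicer's round seat (90 mm across), 86 mm above the table; fixed. Axes are the slicer's: z up, y along its length towards the shaft end. Shaft 16 mm thick, rising 32 mm from here, last 6 mm tapered. Home, the disc's underside is at this point and its +x along the slicer's +y. Slicer: grey housing, 200 mm along x, 340 mm along y, white top 80 mm above the table.
- pin (a point): Foot of the slicer's drive pin, on the seat: 10 mm thick, rising 16 mm from here, last 5 mm tapered; 32 mm from the shaft's axis on the slicer's +y side. Axes as the slicer's.
- feed_knob: Black knob on the feed carriage, vertical axis. Skirt 50 mm across, 8 mm high; grip bar on it 60 x 16 mm, 30 mm high, along this frame's y (at the start the slicer's y). Origin: axis, skirt's underside, 110 mm above the table. Turns 1.5 rad clockwise from above, stop to stop, friction about 0.11 N m, stays put. As it turns it travels with the carriage, 30 mm per rad towards the slicer's +y.
- knob_grip (a point): Centre of the knob's grip bar, on its axis, 133 mm above the table (15 mm above the skirt's top, 15 mm below the bar's top), axes as the knob's. At the start 185 mm from the shaft's axis on the slicer's -y side.
- carriage (a joint): Travel of the feed carriage (aluminium block 80 x 110 mm, 30 mm high, bearing knob and chute) along the slicer's +y: 0 at the start, 0.045 m at its stop; geared to the knob, 0.030 m per rad. Its chute (steel tube, 38 mm at the mouth, 20 to 64 mm above the slicer's top) is 95 mm ahead of the knob's axis: 90 mm from the shaft at the start, 45 mm at the stop, clear over a seated disc.
- nut_bowl_mid (a point): Centre of the white bowl, 120 mm across and 50 mm high, standing loose at the robot's right; leave it alone.
- lid_mid (a point): Centre of a plain steel pan lid, 116 mm across and 40 mm high, with a round knob and no holes, lying loose beside the disc; leave it alone.

How it is judged:
By the outcome, as a careful person would: the job done as asked, in the order asked, and still so for the second after the job is handed in, with the robot touching nothing.
It also fails if it takes over 64 s, if anything falls off the work surface, if the arm or the gripper's body presses on something with over 40 N, if the wrist force passes 120 N, or if a joint passes its speed limit or range.

## Working session

There is one attempt and no reset: what is moved stays moved. The work goes in short steps, Python scripts to look and compute and a shell command to move; the robot and the scene stay as the last step left them, time stands still between calls to the robot, and variables do not carry over. Pictures are saved under pics/ and viewed, about 8 in all and at most 12, crops included, and the job is handed in when it is done.

```bash
mkdir -p pics
python3 - <<'E'
from rig import bot,vision
import cv2,numpy as np
for n in("scene","side"):
    cv2.imwrite(f"pics/{n}0.png",vision.capture(n)[:,:,::-1]); i=vision.camera_info(n); print(n,{k:np.round(v,3).tolist() if not isinstance(v,str) else v for k,v in i.items()})
s=bot.read_state();print(bot.grip_depth,s['position'],np.round(s['tcp_rot'],3),s['time_s'])
i=vision.camera_info("wrist");print(i)
E
```

```text
scene {'intrinsics': [[467.482, 0.0, 276.092], [0.0, 467.482, 211.132], [0.0, 0.0, 1.0]], 'camera_from_world': [[-0.182, 0.983, 0.019, 0.167], [-0.746, -0.151, 0.648, 0.3], [0.64, 0.104, 0.761, -1.794], [0.0, 0.0, 0.0, 1.0]]}
side {'intrinsics': [[396.845, 0.0, 275.797], [0.0, 396.845, 203.185], [0.0, 0.0, 1.0]], 'camera_from_world': [[-0.967, -0.254, 0.01, 0.436], [0.201, -0.739, 0.643, -0.222], [-0.156, 0.624, 0.766, -0.848], [0.0, 0.0, 0.0, 1.0]]}
-0.0187 [ 0.18869236 -0.59510398  0.1955848 ] [[ 0.953  0.302 -0.   ]
 [ 0.302 -0.953  0.002]
 [ 0.    -0.002 -1.   ]] 0.1
{'intrinsics': array([[328.61490699,   0.        , 277.0156344 ],
       [  0.        , 328.61490699, 205.85341062],
       [  0.        ,   0.        ,   1.        ]]), 'mount': array([[ 8.48194692e-04,  9.54566404e-01,  2.97997082e-01,
         8.10147009e-02],
       [ 9.99999609e-01, -7.35306394e-04, -4.90929574e-04,
        -7.02690432e-04],
       [-2.49505718e-04,  2.97997382e-01, -9.54566655e-01,
        -1.87458974e-01],
       [ 0.00000000e+00,  0.00000000e+00,  0.00000000e+00,
         1.00000000e+00]])}
```

View pics/scene0.png

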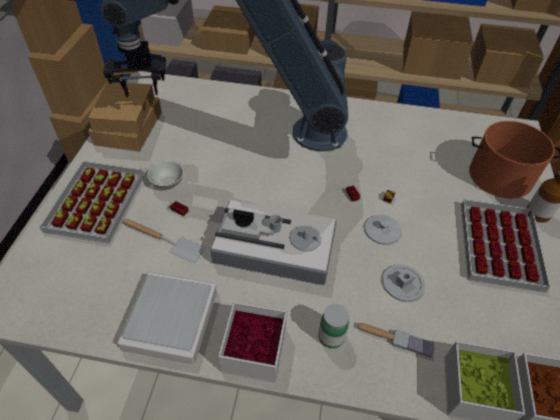

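View pics/side0.png

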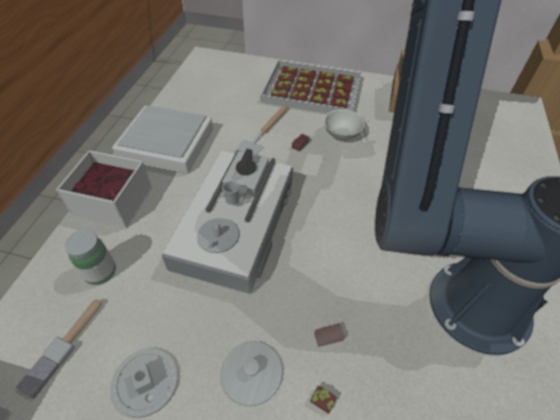

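The scene view shows the disc (hub up) at (403,282), the lid at (383,229), the slicer's seat at (305,238) and the knob at (243,215). In the side view the disc is at (145,380) and the seat at (218,235). Next I'll enlarge the key areas and cast rays.

```bash
cat > h.py <<'E'
from rig import bot,vision
import cv2,numpy as np
def cam(n,st=None):
    i=vision.camera_info(n);K=np.array(i['intrinsics'])
    if n=="wrist":
        T=np.eye(4);T[:3,:3]=st['tcp_rot'];T[:3,3]=st['position'];W=T@i['mount']
    else: W=np.linalg.inv(i['camera_from_world'])
    return K,W,i
def ray(c,u,v):
    K,W,_=c;d=np.linalg.inv(K)@[u,v,1];d=W[:3,:3]@[d[0],-d[1],-d[2]];return W[:3,3],d
def onz(c,u,v,z):
    o,d=ray(c,u,v);return o+d*(z-o[2])/d[2]
def proj(c,p):
    K,W,_=c;q=np.linalg.inv(W)@np.append(p,1);q=K@[q[0],-q[1],-q[2]];return q[:2]/q[2]
def tri(c1,p1,c2,p2):
    A=np.zeros((3,3));b=np.zeros(3);R=[]
    for c,p in((c1,p1),(c2,p2)):
        o,d=ray(c,*p);d=d/np.linalg.norm(d);M=np.eye(3)-np.outer(d,d);A+=M;b+=M@o
    return np.linalg.solve(A,b)
E
python3 - <<'E'
from h import *
s=cam("scene");d=cam("side")
print("dist",[k for k in s[2]], cam("wrist",bot.read_state())[2].keys())
print("disc",onz(s,403,280,.02),onz(d,145,378,.02))
print("seat",onz(s,305,238,.09),onz(d,218,235,.09))
print("knob",onz(s,243,212,.148),onz(d,247,152,.148))
a=cv2.imread("pics/scene0.png");b=cv2.imread("pics/side0.png")
r=lambda x:cv2.resize(x,(400,300),interpolation=cv2.INTER_CUBIC)
cv2.imwrite("pics/c1.png",np.vstack([np.hstack([r(a[195:285,215:335]),r(a[250:310,363:443])]),np.hstack([r(b[140:290,160:360]),r(b[340:415,95:195])])]))
E
```

```text
dist ['intrinsics', 'camera_from_world'] dict_keys(['intrinsics', 'mount'])
disc [0.62119378 0.31766992 0.02      ] [0.6151987  0.31983563 0.02      ]
seat [0.58002382 0.02143439 0.09      ] [0.57272871 0.02673854 0.09      ]
knob [ 0.56704568 -0.16329726  0.148     ] [ 0.56947382 -0.17947692  0.148     ]
```

View pics/c1.png

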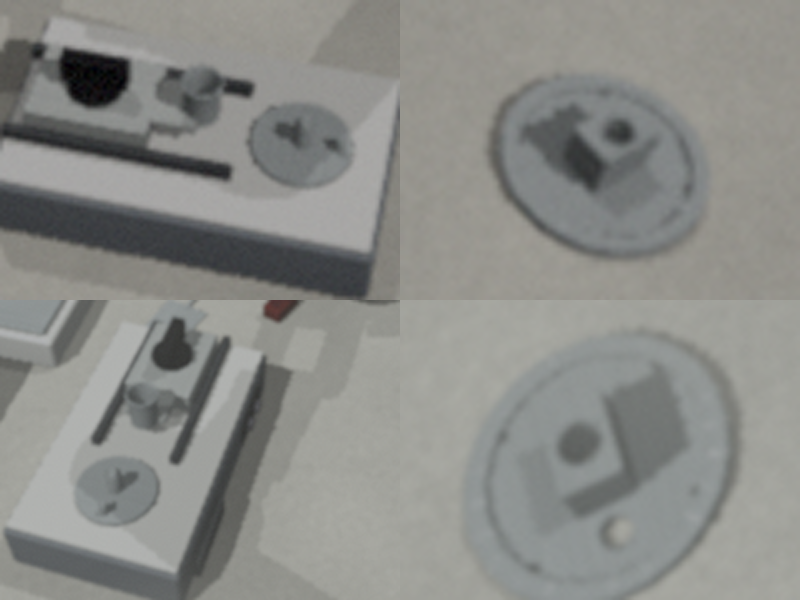

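Run:
```python
from h import *
s=cam("scene");d=cam("side")
print("bore top",onz(s,407,276.2,.04),onz(d,139.5,375.75,.04),tri(s,(407,276.2),d,(139.5,375.75)))
h=onz(d,148.8,398,.003);b=onz(d,139.5,375.75,.04);print("hole",h,np.degrees(np.arctan2(*(h-b)[1::-1])),np.linalg.norm((h-b)[:2]))
print("shaft tip",onz(s,303,231.6,.118),onz(d,217.5,225,.118))
# slicer edge: white top, side view right edge & scene front edge
p=onz(s,215+0*.3,195+145*.3,.08);q=onz(s,215+368*.3,195+248*.3,.08);print("edge yaw",np.degrees(np.arctan2(*(q-p)[1::-1])))
p=onz(d,160+265/2,140+52/2,.08);q=onz(d,160+188/2,140+272/2,.08);print("edge yaw",np.degrees(np.arctan2(*(q-p)[1::-1])),p,q)
p=onz(d,160+133/2,140+25/2,.08);q=onz(d,160+12/2,140+230/2,.08);print("edge yaw",np.degrees(np.arctan2(*(q-p)[1::-1])),p,q)
st=bot.read_state();print("tool yaw",np.degrees(np.arctan2(st['tcp_rot'][1][0],st['tcp_rot'][0][0])))
```

```text
bore top [0.61971668 0.32446806 0.04      ] [0.61914369 0.32292874 0.04      ] [0.61941637 0.32370635 0.04004655]
hole [0.59882522 0.34631756 0.003     ] 130.98168560548245 0.03098189287956204
shaft tip [0.57990357 0.01378103 0.118     ] [0.57300531 0.02080234 0.118     ]
edge yaw 82.42556958825183
edge yaw 89.4469701932392 [ 0.46817766 -0.23014282  0.08      ] [0.47133261 0.09671079 0.08      ]
edge yaw 86.89308817087604 [ 0.6454151  -0.23322311  0.08      ] [0.66333555 0.09693104 0.08      ]
tool yaw 17.578101598680135
```

```bash
cat >> h.py <<'E'
from scipy.spatial.transform import Rotation as Ro
def go(pos,yaw):
    """shift (mm) and turn (deg) in tool axes to reach pos with tool down, tool x at yaw"""
    s=bot.read_state();R=np.array(s['tcp_rot']);a=np.radians(yaw)
    c,n=np.cos(a),np.sin(a);G=np.array([[c,n,0],[n,-c,0],[0,0,-1]])
    print("t",round(s['time_s'],2),"pos",np.round(s['position'],4),"yaw",round(np.degrees(np.arctan2(R[1,0],R[0,0])),2),"F",np.round(s['force'],1),"op",round(float(s['opening']),3))
    print("shift",np.round(R.T@(np.array(pos)-s['position'])*1000,1),"turn",np.round(Ro.from_matrix(R.T@G).as_rotvec(degrees=True),2))
E
python3 -m jog '[[[0,0,-60],[0,0,0],0],[[0,0,-60],[0,0,0],0],[[344,-373,-60],[0,0,-50],0],[[344,-373,-60],[0,0,-50],0],[[344,-373,-60],[0,0,-50],0],[[344,-373,-60],[0,0,-50],0],[[344,-373,-60],[0,0,-50],0],[[344,-373,-60],[0,0,-50],0],[[344,-373,-60],[0,0,-50],0],[[344,-373,-60],[0,0,-50],0],[[344,-373,-60],[0,0,-50],0],[[344,-373,-60],[0,0,-50],0]]'
python3 -c "
from h import *
go([.6194,.3237,.13],131)"
```

```text
time_s: 1.1
position: [0.3657, -0.2164, 0.2563]
tcp_rot: [[0.382, 0.924, -0.0], [0.924, -0.382, 0.0], [0.0, -0.0, -1.0]]
force: [0.9, -0.4, 1.3]
opening: 1.003
t 1.1 pos [ 0.3657 -0.2164  0.2563] yaw 67.54 F [ 0.9 -0.4  1.3] op 1.003
shift [596.   28.2 126.5] turn [-1.000e-02 -2.000e-02 -6.346e+01]
```

```bash
python3 -m jog '[[[450,21,0],[0,0,-48],0],[[450,21,0],[0,0,-48],0],[[450,21,0],[0,0,-48],0],[[450,21,0],[0,0,-48],0],[[450,21,0],[0,0,-48],0],[[450,21,0],[0,0,-48],0],[[450,21,0],[0,0,-48],0],[[450,21,0],[0,0,-48],0],[[450,21,0],[0,0,-48],0],[[450,21,0],[0,0,-48],0],[[450,21,0],[0,0,-48],0],[[450,21,0],[0,0,-48],0]]'
python3 -c "
from h import *
go([.6194,.3237,.13],131)
s=bot.read_state();im=vision.capture('wrist');cv2.imwrite('pics/w1.png',im[:,:,::-1])"
```

```text
time_s: 2.1
position: [0.5588, 0.1952, 0.2559]
tcp_rot: [[-0.436, 0.9, 0.002], [0.9, 0.436, 0.003], [0.002, 0.004, -1.0]]
force: [0.5, -0.8, 0.1]
opening: 1.0
t 2.1 pos [0.5588 0.1952 0.2559] yaw 115.87 F [ 0.5 -0.8  0.1] op 1.0
shift [ 88.9 110.2 126.4] turn [  0.22  -0.08 -15.13]
```

```bash
python3 -m jog '[[[89,110,70],[0,0,-15],0],[[89,110,70],[0,0,-15],0],[[89,110,70],[0,0,-15],0],[[89,110,126],[0,0,-15],0],[[89,110,126],[0,0,-15],0],[[89,110,126],[0,0,-15],0],[[89,110,126],[0,0,-15],0],[[89,110,126],[0,0,-15],0],[[89,110,126],[0,0,-15],0],[[89,110,126],[0,0,-15],0]]'
python3 - <<'E'
from h import *
go([.6194,.3237,.13],131)
s=bot.read_state();im=vision.capture('wrist');c=cam('wrist',s);np.savez('w2.npz',p=s['position'],R=s['tcp_rot'])
print(proj(c,[.6194,.3237,.04]))
cv2.imwrite('pics/w2.png',im[:,:,::-1])
E
```

```text
time_s: 2.98
position: [0.6189, 0.3165, 0.1336]
tcp_rot: [[-0.65, 0.76, 0.004], [0.76, 0.65, 0.001], [-0.002, 0.004, -1.0]]
force: [0.0, -0.1, 0.3]
opening: 0.995
t 2.98 pos [0.6189 0.3165 0.1336] yaw 130.5 F [ 0.  -0.1  0.3] op 0.995
shift [5.1 5.  3.6] turn [ 0.24  0.12 -0.5 ]
[283.1945962  195.35969525]
```

View pics/w2.png

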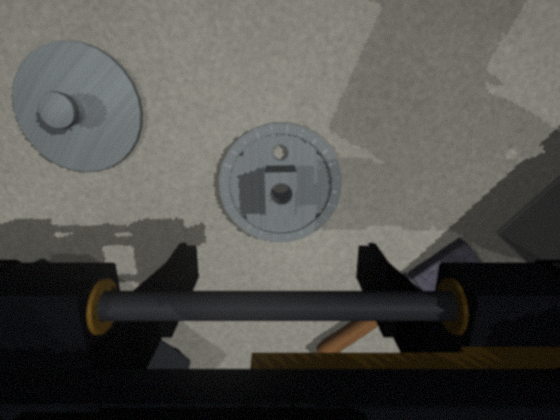

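The wrist view shows the disc at about (280,182), its bore at (282,189) and its pin hole straight "up" at (280,152). The fingers are parallel to the flats.

Run:
```python
from h import *
im=cv2.imread('pics/w2.png')
cv2.imwrite('pics/w2c.png',cv2.resize(im[115:250,210:350],None,fx=4,fy=4,interpolation=cv2.INTER_CUBIC))
f=np.load('w2.npz');c=cam('wrist',dict(position=f['p'],tcp_rot=f['R']))
print('tcp px',proj(c,f['p']))
# disc outline
g=cv2.GaussianBlur(im,(3,3),0).astype(int); sat=g[:,:,0]-g[:,:,2]   # blue minus red: steel vs. beige table
m=(sat>=2).astype(np.uint8);w=np.zeros_like(m);w[110:252,205:355]=m[110:252,205:355]
w=cv2.morphologyEx(w,cv2.MORPH_OPEN,np.ones((5,5)));cs=cv2.findContours(w,0,1)[0];k=max(cs,key=cv2.contourArea)
e=cv2.fitEllipse(cv2.convexHull(k));print('disc',e,onz(c,*e[0],.008))
for n,(x0,y0,x1,y1),z in(('hole',(270,142,291,162),.003),('bore',(270,178,294,202),.04)):
    p=g[y0:y1,x0:x1].sum(2)/3; print(n);print(p.astype(int)[::1])
```

```text
tcp px [278.35375148 244.0632973 ]
disc ((279.810302734375, 181.87806701660156), (118.47180938720703, 121.71672821044922), 84.2009048461914) [0.61435954 0.32556291 0.008     ]
hole
[[119 119 120 119 119 119 118 116 114 115 116 117 116 116 116 116 117 117
  119 120 121]
 [119 118 119 119 118 119 117 114 112 111 110 111 112 113 115 117 118 118
  118 120 120]
 [119 119 119 118 117 116 113 111 107 103 100 101 104 107 112 115 117 116
  117 120 120]
 [119 119 118 116 114 112 111 110 107 100  93  91  93  97 102 108 114 116
  117 119 120]
 [119 118 116 113 110 110 112 114 113 105  95  88  86  88  91  97 106 113
  117 119 119]
 [118 117 114 111 107 110 116 121 121 116 105  94  88  84  83  87  97 108
  115 118 119]
 [118 116 113 110 109 114 120 125 127 126 119 107  95  86  82  83  91 102
  112 118 120]
 [118 115 112 112 115 120 125 129 131 131 128 118 103  89  83  82  87  98
  108 116 121]
 [117 114 113 115 121 126 130 132 133 134 132 123 106  91  82  80  83  92
  103 114 120]
 [117 114 113 116 122 129 133 133 133 134 133 123 107  92  81  78  79  87
  100 112 119]
 [116 114 113 116 123 130 134
[... 2591 characters left out ...]
76  65  57  49  45  43  42  42  43  42  43  43  43  43  43  43  44
   45  46  51  65  85 100]
 [ 94  80  68  61  53  46  43  42  42  42  42  42  42  42  43  43  42  43
   45  47  55  70  88 102]
 [ 97  83  72  65  58  51  47  46  44  43  42  42  42  41  42  42  42  42
   44  48  59  77  93 104]
 [ 98  87  76  68  62  58  54  51  48  45  42  41  41  41  42  43  44  45
   47  53  67  84  99 107]
 [100  92  83  73  66  63  59  54  50  46  43  41  41  42  42  45  46  47
   52  61  75  92 104 109]
 [102  98  92  82  73  67  61  56  52  48  45  42  42  43  43  44  46  51
   60  72  85  99 108 110]
 [105 104 101  93  84  74  66  60  56  52  48  45  44  46  45  47  52  61
   73  85  96 106 112 112]]
```

View pics/w2c.png

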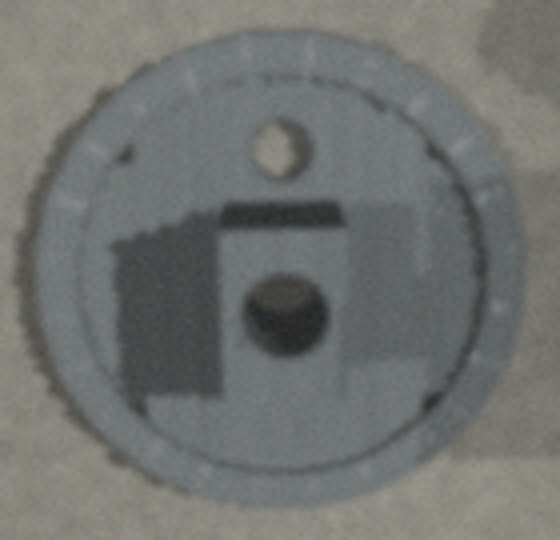

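The crop shows the bore rim centred at about (281.6,193.6), the hole at (280.2,152.2), and the hub flats vertical (aligned with the tool).

Run:
```python
from h import *
f=np.load('w2.npz');c=cam('wrist',dict(position=f['p'],tcp_rot=f['R']))
b=onz(c,281.6,193.6,.04);h=onz(c,280.2,152.2,.0055);print(b,h,np.degrees(np.arctan2(*(h-b)[1::-1])),np.linalg.norm((h-b)[:2]))
go([b[0],b[1],.011],130.8)
```

```text
[0.6172668  0.32400623 0.04      ] [0.59607053 0.34744545 0.0055    ] 132.12328092863075 0.03160188195662545
t 3.03 pos [0.6187 0.3167 0.1333] yaw 130.52 F [-0.5  0.1  0.1] op 1.004
shift [  6.7   3.2 122.4] turn [ 0.22  0.1  -0.28]
```

```bash
python3 -m jog '[[[6.5,4,60],[0.2,0.1,-0.8],0.2],[[6.5,4,80],[0.2,0.1,-0.8],0.2],[[6.5,4,80],[0.2,0.1,-0.8],0.2],[[6.5,4,80],[0.2,0.1,-0.8],0.2],[[6.5,4,80],[0.2,0.1,-0.8],0.2],[[6.5,4,80],[0.2,0.1,-0.8],0.2]]'
python3 - <<'E'
from h import *
go([.6175,.324,.011],131.3)
E
```

```text
time_s: 3.53
position: [0.6187, 0.3254, 0.0541]
tcp_rot: [[-0.661, 0.751, 0.002], [0.751, 0.661, 0.001], [-0.001, 0.002, -1.0]]
force: [0.3, 0.3, -0.1]
opening: 0.806
t 3.53 pos [0.6187 0.3254 0.0541] yaw 131.36 F [ 0.3  0.3 -0.1] op 0.806
shift [-0.2 -1.9 43.1] turn [0.13 0.04 0.06]
```

Well aligned. Descend and grip.

```bash
python3 -m jog '[[[0,-1.5,20],[0.1,0,0],0.2],[[0,-1.5,38],[0.1,0,0],0.2],[[0,-1.5,43],[0.1,0,0],0.2],[[0,-1.5,43],[0.1,0,0],0.2],[[0,-1.5,43],[0.1,0,0],0.5],[[0,-1.5,43],[0.1,0,0],0.8],[[0,-1.5,43],[0.1,0,0],1],[[0,-1.5,43],[0.1,0,0],1],[[0,-1.5,43],[0.1,0,0],1],[[0,-1.5,43],[0.1,0,0],1],[[0,-1.5,43],[0.1,0,0],1],[[0,-1.5,43],[0.1,0,0],1]]'
python3 - <<'E'
from h import *
go([.6175,.324,.15],131.3)
E
```

```text
time_s: 4.53
position: [0.6154, 0.3241, 0.0076]
tcp_rot: [[-0.661, 0.75, -0.004], [0.75, 0.661, -0.002], [0.002, -0.004, -1.0]]
force: [0.3, 0.8, 0.4]
opening: 0.313
t 4.53 pos [0.6154 0.3241 0.0076] yaw 131.38 F [0.3 0.8 0.4] op 0.313
shift [  -1.2    1.  -142.4] turn [-0.23 -0.09  0.08]
```

Grip looks right (27 mm opening). Lift, then travel.

```bash
python3 -m jog '[[[0,0,-15],[0,0,0],1],[[0,0,-40],[0,0,0],1],[[0,0,-75],[0,0,0],1],[[0,0,-110],[0,0,0],1],[[0,0,-150],[0,0,0],1],[[0,0,-190],[0,0,0],1],[[0,0,-200],[0,0,0],1],[[0,0,-200],[0,0,0],1]]'
python3 - <<'E'
from h import *
go([.578,-.09,.205],87.5)
E
```

```text
time_s: 5.2
position: [0.6183, 0.325, 0.2127]
tcp_rot: [[-0.661, 0.75, 0.004], [0.75, 0.661, 0.001], [-0.002, 0.003, -1.0]]
force: [0.6, -0.8, -3.2]
opening: 0.314
t 5.2 pos [0.6183 0.325  0.2127] yaw 131.38 F [ 0.6 -0.8 -3.2] op 0.314
shift [-284.8 -304.6    7.2] turn [2.300e-01 3.000e-02 4.388e+01]
```

```bash
python3 -m jog '[[[-20,-22,0],[0,0,3],1],[[-45,-48,0],[0,0,7],1],[[-72,-77,0],[0,0,11],1],[[-100,-107,0],[0,0,15],1],[[-128,-137,0],[0,0,20],1],[[-156,-167,0],[0,0,25],1],[[-184,-197,0],[0,0,30],1],[[-212,-227,0],[0,0,35],1],[[-240,-256,0],[0,0,39],1],[[-262,-281,0],[0,0,42],1],[[-277,-297,0],[0.2,0,43.5],1],[[-285,-305,0],[0.2,0,44],1]]'
python3 -m jog '[[[0,0,0],[0,0,0],1],[[0,0,0],[0,0,0],1],[[0,0,0],[0,0,0],1]]'
python3 - <<'E'
from h import *
go([.578,-.09,.205],87.5)
s=bot.read_state();im=vision.capture('wrist');np.savez('w3.npz',p=s['position'],R=s['tcp_rot'])
cv2.imwrite('pics/w3.png',im[:,:,::-1])
E
```

```text
time_s: 6.2
position: [0.5729, -0.094, 0.2056]
tcp_rot: [[0.05, 0.999, -0.014], [0.999, -0.05, -0.002], [-0.003, -0.014, -1.0]]
force: [0.1, -0.5, -3.7]
opening: 0.314
time_s: 6.45
position: [0.5748, -0.0894, 0.2075]
tcp_rot: [[0.044, 0.999, -0.01], [0.999, -0.044, -0.001], [-0.002, -0.01, -1.0]]
force: [-0.3, 0.5, -2.9]
opening: 0.316
t 6.45 pos [ 0.5748 -0.0894  0.2075] yaw 87.47 F [-0.3  0.5 -2.9] op 0.316
shift [-0.5  3.3  2.5] turn [-0.6   0.1  -0.03]
```

View pics/w3.png

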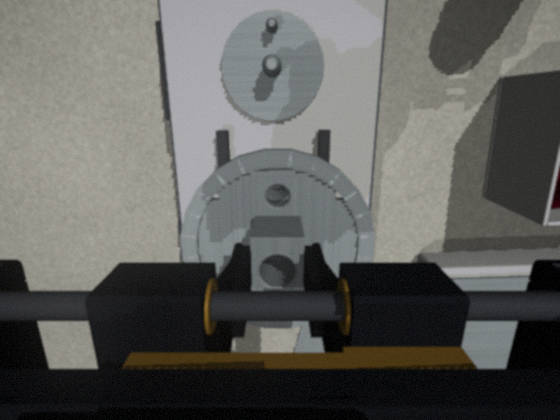

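The view shows the shaft at about (271,64), the pin at (271,24), the seat circle around (272,66), and the in-hand disc's hole at (278,194) and bore at (277,269).

Run:
```python
from h import *
im=cv2.imread('pics/w3.png')
r=lambda x,f:cv2.resize(x,None,fx=f,fy=f,interpolation=cv2.INTER_CUBIC)
cv2.imwrite('pics/w3c.png',np.hstack([r(im[5:130,215:330],4),r(im[175:300,240:315],4)]))
```

```text
(no output)
```

View pics/w3c.png

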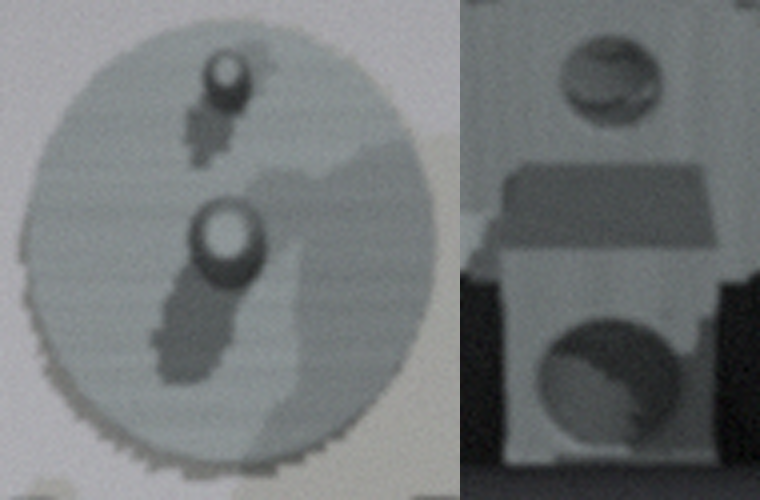

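Run:
```python
from h import *
f=np.load('w3.npz');p,R=f['p'],f['R'];c=cam('wrist',dict(position=p,tcp_rot=R))
sh=onz(c,271.75,63.75,.118);pn=onz(c,272.5,22.5,.102);se=onz(c,272.5,65.25,.086)
yaw=lambda a,b:np.degrees(np.arctan2(*(b-a)[1::-1]))
print('shaft',sh,'pin',pn,'seat',se,'yaw',yaw(sh,pn),yaw(se,pn),np.linalg.norm((pn-sh)[:2]))
ci=(c[0],vision.camera_info('wrist')['mount'],0)
b=onz(ci,277.5,271.25,-.0324);h=onz(ci,278,195.25,.0016);print('bore tool',b,'hole',h,np.linalg.norm((h-b)[:2]),'rel ang',np.degrees(np.arctan2(*(h-b)[1::-1])))
```

```text
shaft [0.57329169 0.02238047 0.118     ] pin [0.57501798 0.05424516 0.102     ] seat [0.57323149 0.02450219 0.086     ] yaw 86.899006458533 86.56271200501126 0.03191141545307395
bore tool [-0.00205658 -0.00107681 -0.0324    ] hole [ 0.03006169 -0.00076234  0.0016    ] 0.03211980586746762 rel ang 0.5609668557892977
```

Run:
```python
from h import *
go([.5745,.025,.155],87.1)
```

```text
t 6.5 pos [ 0.575  -0.0893  0.2078] yaw 87.5 F [-0.3  0.4 -3.2] op 0.318
shift [114.2  -5.   52.6] turn [-0.56  0.13  0.4 ]
```

```bash
python3 -m jog '[[[25,-1,0],[-0.1,0,0.1],1],[[55,-2,0],[-0.2,0,0.1],1],[[85,-3,5],[-0.3,0,0.2],1],[[105,-4,20],[-0.4,0,0.3],1],[[114,-5,40],[-0.5,0,0.4],1],[[114,-5,52],[-0.5,0,0.4],1],[[114,-5,52],[-0.5,0,0.4],1],[[114,-5,52],[-0.5,0,0.4],1],[[114,-5,52],[-0.5,0,0.4],1],[[114,-5,52],[-0.5,0,0.4],1]]'
python3 - <<'E'
from h import *
go([.5745,.025,.13],87.1)
E
```

```text
time_s: 7.33
position: [0.5764, 0.0226, 0.1574]
tcp_rot: [[0.053, 0.999, 0.003], [0.999, -0.052, -0.004], [-0.004, 0.003, -1.0]]
force: [0.3, -0.5, -3.7]
opening: 0.315
t 7.33 pos [0.5764 0.0226 0.1574] yaw 86.99 F [ 0.3 -0.5 -3.7] op 0.315
shift [ 2.4 -2.1 27.4] turn [ 0.19  0.22 -0.11]
```

```bash
python3 -m jog '[[[2.4,-2.1,10],[0.2,0.2,-0.1],1],[[2.4,-2.1,20],[0.2,0.2,-0.1],1],[[2.4,-2.1,26],[0.2,0.2,-0.1],1],[[2.4,-2.1,26],[0.2,0.2,-0.1],1],[[2.4,-2.1,26],[0.2,0.2,-0.1],1],[[2.4,-2.1,26],[0.2,0.2,-0.1],1]]'
python3 - <<'E'
from h import *
go([.5745,.025,.13],87.1)
E
```

```text
time_s: 7.83
position: [0.5735, 0.0249, 0.13]
tcp_rot: [[0.051, 0.999, -0.003], [0.999, -0.051, 0.0], [-0.0, -0.003, -1.0]]
force: [-0.5, 0.1, -1.8]
opening: 0.316
t 7.83 pos [0.5735 0.0249 0.13  ] yaw 87.07 F [-0.5  0.1 -1.8] op 0.316
shift [0.1 1.  0. ] turn [-0.17  0.01 -0.03]
```

```bash
python3 -m jog '[[[0.1,0.7,4],[-0.1,0,0],1],[[0.1,0.7,8],[-0.1,0,0],1],[[0.1,0.7,11],[-0.1,0,0],1],[[0.1,0.7,11],[-0.1,0,0],1]]'
python3 - <<'E'
from h import *
go([.5745,.025,.112],87.1);go([.5745,.025,.112],87.1)
E
```

```text
time_s: 8.17
position: [0.5733, 0.0252, 0.1184]
tcp_rot: [[0.051, 0.999, -0.003], [0.999, -0.051, 0.0], [-0.0, -0.003, -1.0]]
force: [-0.5, -0.1, -3.9]
opening: 0.321
t 8.17 pos [0.5733 0.0252 0.1184] yaw 87.08 F [-0.5 -0.1 -3.9] op 0.321
shift [-0.2  1.2  6.4] turn [-0.16  0.   -0.02]
t 8.17 pos [0.5733 0.0252 0.1184] yaw 87.08 F [-0.5 -0.1 -3.9] op 0.321
shift [-0.2  1.2  6.4] turn [-0.16  0.   -0.02]
```

```bash
python3 -m jog '[[[0,0.7,3],[-0.1,0,0],1],[[0,0.7,6],[-0.1,0,0],1],[[0,0.7,9],[-0.1,0,0],1],[[0,0.7,11],[-0.1,0,0],1],[[0,0.7,11],[-0.1,0,0],1]]'
python3 - <<'E'
from h import *
go([.5745,.025,.094],87.1);print(bot.read_state()['moment'])
E
```

```text
time_s: 8.58
position: [0.5742, 0.0252, 0.1076]
tcp_rot: [[0.051, 0.999, -0.001], [0.999, -0.051, -0.0], [-0.0, -0.001, -1.0]]
force: [-0.0, -1.2, -2.9]
opening: 0.318
t 8.58 pos [0.5742 0.0252 0.1076] yaw 87.08 F [-0.  -1.2 -2.9] op 0.318
shift [-0.1  0.3 13.6] turn [-0.03  0.   -0.02]
[ 0.05531    -0.07065211  0.0520209 ]
```

Free so far (the underside is now at the pin's tip height). Continue down slowly.

```bash
python3 -m jog '[[[0,0,2],[0,0,0],1],[[0,0,4],[0,0,0],1],[[0,0,6],[0,0,0],1],[[0,0,7],[0,0,0],1],[[0,0,7],[0,0,0],1]]'
python3 - <<'E'
from h import *
go([.5745,.025,.094],87.1);print(bot.read_state()['moment'])
E
```

```text
time_s: 9.0
position: [0.5745, 0.0251, 0.1008]
tcp_rot: [[0.051, 0.999, 0.0], [0.999, -0.051, -0.0], [-0.0, 0.0, -1.0]]
force: [-0.6, -0.8, -3.5]
opening: 0.314
t 9.0 pos [0.5745 0.0251 0.1008] yaw 87.08 F [-0.6 -0.8 -3.5] op 0.314
shift [-0.1  0.   6.8] turn [ 0.    0.01 -0.02]
[ 0.01398512 -0.05070931 -0.00321025]
```

```bash
python3 -m jog '[[[0,0,2],[0,0,0],1],[[0,0,4],[0,0,0],1],[[0,0,5.5],[0,0,0],1],[[0,0,6.5],[0,0,0],1],[[0,0,7],[0,0,0],1],[[0,0,7.3],[0,0,0],1],[[0,0,7.3],[0,0,0],1]]'
python3 - <<'E'
from h import *
go([.5745,.025,.094],87.1);print(bot.read_state()['moment'])
E
```

```text
time_s: 9.58
position: [0.5747, 0.0251, 0.0938]
tcp_rot: [[0.051, 0.999, 0.001], [0.999, -0.051, -0.0], [-0.0, 0.001, -1.0]]
force: [-1.2, -0.4, -3.3]
opening: 0.313
t 9.58 pos [0.5747 0.0251 0.0938] yaw 87.08 F [-1.2 -0.4 -3.3] op 0.313
shift [-0.1 -0.2 -0.2] turn [ 0.03  0.01 -0.02]
[-0.02147004 -0.18090057  0.0412057 ]
```

```bash
python3 -m jog '[[[0,0,0.5],[0,0,0],1],[[0,0,1],[0,0,0],1],[[0,0,1.5],[0,0,0],1],[[0,0,1.5],[0,0,0],1]]'
python3 - <<'E'
from h import *
go([.5745,.025,.094],87.1);print(bot.read_state()['moment'])
E
```

```text
time_s: 9.92
position: [0.5749, 0.0251, 0.0935]
tcp_rot: [[0.051, 0.999, 0.001], [0.999, -0.051, -0.0], [-0.0, 0.001, -1.0]]
force: [-1.9, -0.2, 4.3]
opening: 0.312
t 9.92 pos [0.5749 0.0251 0.0935] yaw 87.09 F [-1.9 -0.2  4.3] op 0.312
shift [-0.1 -0.4 -0.5] turn [ 0.08  0.02 -0.01]
[0.0448776  0.40811802 0.0076217 ]
```

It bottomed out at 93.5 mm (home expected at 93.6). Release, rise and look.

```bash
python3 -m jog '[[[0,0,-0.5],[0,0,0],1],[[0,0,-0.5],[0,0,0],0.6],[[0,0,-0.5],[0,0,0],0.4],[[0,0,-0.5],[0,0,0],0.4],[[0,0,-0.5],[0,0,0],0.4],[[0,0,-0.5],[0,0,0],0.4],[[0,0,-10],[0,0,0],0.4],[[0,0,-30],[0,0,0],0.4],[[0,0,-60],[0,0,0],0.4],[[0,0,-95],[0,0,0],0.4],[[0,0,-105],[0,0,0],0.4],[[0,0,-105],[0,0,0],0.4]]'
python3 - <<'E'
from h import *
# knob nominal from shaft 185mm along -y
go([.5735-.185*.053,.023-.185*.9986,.2],87)
cv2.imwrite('pics/side1.png',vision.capture('side')[:,:,::-1])
E
```

```text
time_s: 10.92
position: [0.5774, 0.0248, 0.2016]
tcp_rot: [[0.051, 0.999, 0.009], [0.999, -0.051, -0.002], [-0.001, 0.009, -1.0]]
force: [0.3, -0.3, 0.4]
opening: 0.599
t 10.92 pos [0.5774 0.0248 0.2016] yaw 87.09 F [ 0.3 -0.3  0.4] op 0.599
shift [-187.    -4.2    1.7] turn [0.54 0.06 0.09]
```

```bash
python3 -m jog '[[[-25,0,0],[0,0,0],0.4],[[-55,-1,0],[0.2,0,0],0.4],[[-85,-2,0],[0.4,0,0],0.4],[[-112,-3,0],[0.5,0,0],0.4],[[-112,-3,0],[0.5,0,0],0.4],[[-112,-3,0],[0.5,0,0],0.4],[[-112,-3,0],[0.5,0,0],0.4]]'
python3 - <<'E'
from h import *
im=vision.capture('wrist')[:,:,::-1]
go([.5637,-.1617,.18],87)
python=0
cv2.imwrite('pics/w4.png',im)
E
python3 -m jog '[[[-25,0,0],[0,0,0],0.4],[[-55,-1,0],[0,0,0],0.4],[[-72,-1,0],[0,0,0],0.4],[[-72,-1,0],[0,0,0],0.4],[[-72,-1,0],[0,0,0],0.4],[[-72,-1,0],[0,0,0],0.4]]'
python3 - <<'E'
from h import *
im=vision.capture('wrist')[:,:,::-1];s=bot.read_state();np.savez('w5.npz',p=s['position'],R=s['tcp_rot'])
go([.5637,-.1617,.18],87)
cv2.imwrite('pics/w5.png',im)
a=cv2.imread('pics/w4.png')
cv2.imwrite('pics/w45.png',np.hstack([a[:330,130:430],im[:330,130:430]]))
E
```

```text
time_s: 11.55
position: [0.5647, -0.0858, 0.1958]
tcp_rot: [[0.052, 0.999, -0.011], [0.999, -0.052, 0.002], [0.002, -0.011, -1.0]]
force: [-0.1, -0.6, -0.3]
opening: 0.6
t 11.6 pos [ 0.565  -0.0854  0.1962] yaw 87.11 F [ 0.5 -0.3  0.3] op 0.602
shift [-76.3   2.7  16. ] turn [-0.62 -0.07  0.11]
time_s: 12.1
position: [0.5609, -0.1566, 0.197]
tcp_rot: [[0.05, 0.999, -0.009], [0.999, -0.05, 0.002], [0.001, -0.009, -1.0]]
force: [0.4, -0.3, 0.4]
opening: 0.606
t 12.15 pos [ 0.561  -0.1566  0.1971] yaw 87.17 F [-0.2 -0.2 -0.4] op 0.6
shift [-5.   3.1 17.1] turn [-0.52 -0.05  0.17]
```

View pics/w45.png

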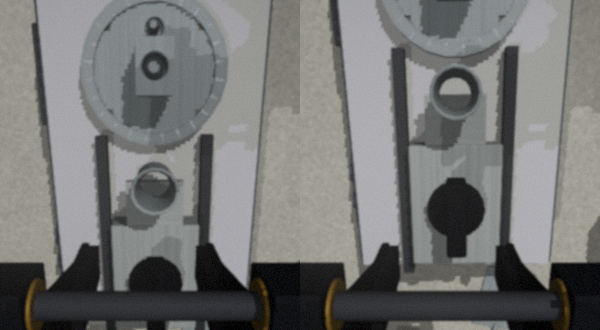

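The left half shows the disc seated, with the shaft in its bore and the pin in its hole. In the right half the knob is at about (285,208) in w5, with its bar aligned with the tool.

Run:
```python
from h import *
im=cv2.imread('pics/w5.png');f=np.load('w5.npz');c=cam('wrist',dict(position=f['p'],tcp_rot=f['R']))
m=(im.max(2)<40).astype(np.uint8);w=np.zeros_like(m);w[160:262,245:325]=m[160:262,245:325]
n,l,st,ce=cv2.connectedComponentsWithStats(w);i=1+st[1:,4].argmax();k=(l==i)
print(st[i])
for r in (182,186,245,250,254): x=np.where(k[r])[0];print(r,x.min(),x.max())
cx=[np.where(k[r])[0][[0,-1]].mean() for r in (182,185,250,254)]
a=onz(c,(cx[0]+cx[1])/2,183.5,.148);b=onz(c,(cx[2]+cx[3])/2,252,.148)
t=onz(c,285,st[i][1],.148);e=onz(c,285,st[i][1]+st[i][3]-1,.148);print('bar',a,b,'ends',t,e)
x=[np.where(k[r])[0][[0,-1]] for r in range(195,225)];x=np.array(x);print('skirt x',x[:,0].min(),x[:,1].max(),onz(c,(x[:,0].min()+x[:,1].max())/2,208,.118))
```

```text
[ 259  179   55   78 2731]
182 277 294
186 272 300
245 277 294
250 278 294
254 278 294
bar [ 0.56659092 -0.13089404  0.148     ] [ 0.56490884 -0.18628218  0.148     ] ends [ 0.56654653 -0.12749402  0.148     ] [ 0.56397807 -0.18971331  0.148     ]
skirt x 259 313 [ 0.56651235 -0.15947242  0.118     ]
```

```bash
python3 -m jog '[[[-4,4,10],[-0.5,0,0],0.4],[[-4,4,30],[-0.5,0,0],0.4],[[-4,4,45],[-0.5,0,0],0.4],[[-4,4,55],[-0.5,0,0],0.4],[[-4,4,55],[-0.5,0,0],0.4],[[-4,4,55],[-0.5,0,0],0.4],[[-4,4,55],[-0.5,0,0],0.4]]'
python3 - <<'E'
from h import *
go([.565,-.160,.123],87.2)
E
```

```text
time_s: 12.73
position: [0.5653, -0.1624, 0.1431]
tcp_rot: [[0.05, 0.999, 0.002], [0.999, -0.05, -0.001], [-0.001, 0.002, -1.0]]
force: [-0.2, -0.8, 0.2]
opening: 0.599
t 12.73 pos [ 0.5653 -0.1624  0.1431] yaw 87.12 F [-0.2 -0.8  0.2] op 0.599
shift [ 2.4 -0.5 20.1] turn [ 0.11  0.04 -0.08]
```

```bash
python3 -m jog '[[[2,-0.5,8],[0,0,0],0.4],[[2,-0.5,16],[0,0,0],0.4],[[2,-0.5,20],[0,0,0],0.4],[[2,-0.5,20],[0,0,0],0.4],[[2,-0.5,20],[0,0,0],0.7],[[2,-0.5,20],[0,0,0],0.85],[[2,-0.5,20],[0,0,0],1],[[2,-0.5,20],[0,0,0],1],[[2,-0.5,20],[0,0,0],1],[[2,-0.5,20],[0,0,0],1]]'
python3 - <<'E'
from h import *
go([.565,-.160,.123],87.2)
E
```

```text
time_s: 13.57
position: [0.5643, -0.1607, 0.1225]
tcp_rot: [[0.051, 0.999, 0.001], [0.999, -0.051, -0.0], [-0.0, 0.001, -1.0]]
force: [0.8, 0.8, 0.2]
opening: 0.234
t 13.57 pos [ 0.5643 -0.1607  0.1225] yaw 87.08 F [0.8 0.8 0.2] op 0.234
shift [ 0.7  0.7 -0.5] turn [ 0.05  0.02 -0.12]
```

```bash
python3 -m jog '[[[0,0,0],[0,0,0],1],[[0,0,0],[0,0,0],1],[[0,0,0],[0,0,0],1],[[1,0,0],[0,0,2],1],[[3.1,0,0],[0,0,6],1],[[5.2,0,0],[0,0,10],1],[[7.8,0,0],[0,0,15],1],[[10.5,0,0],[0,0,20],1],[[13.1,0,0],[0,0,25],1],[[15.7,0,0],[0,0,30],1],[[15.7,0,0],[0,0,30],1]]'
python3 - <<'E'
from h import *
go([.565,-.160,.123],87.2);print(bot.read_state()['moment'])
E
```

```text
time_s: 14.48
position: [0.565, -0.1445, 0.1224]
tcp_rot: [[0.544, 0.839, 0.001], [0.839, -0.544, 0.0], [0.0, 0.0, -1.0]]
force: [-0.1, -0.1, -0.3]
opening: 0.005
t 14.48 pos [ 0.565  -0.1445  0.1224] yaw 57.02 F [-0.1 -0.1 -0.3] op 0.005
shift [-13.    8.5  -0.6] turn [ 3.000e-02 -1.000e-02 -3.018e+01]
[-0.00564433 -0.00043692  0.03933127]
```

The fingers closed to zero, so there is nothing between them. Look before doing anything else.

Run:
```python
from h import *
a=vision.capture('wrist')[:,:,::-1];b=vision.capture('side')[:,:,::-1];s=vision.capture('scene')[:,:,::-1]
for n,i in zip("abs",(a,b,s)): cv2.imwrite(f'pics/k{n}.png',i)
r=lambda x:cv2.resize(x,(400,300),interpolation=cv2.INTER_CUBIC)
cv2.imwrite('pics/k.png',np.vstack([np.hstack([r(a[:,:]),r(b[100:250,160:360])]),np.hstack([r(s[180:270,215:335]),r(a[150:300,180:380])])]))
```

```text
(no output)
```

View pics/k.png

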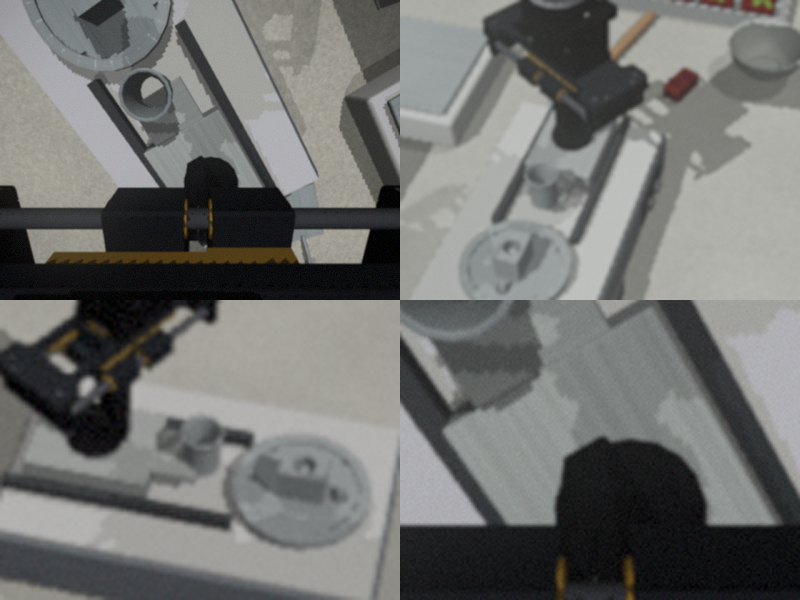

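Run:
```python
from h import *
g=lambda x:np.clip(255*(x/255.)**.4,0,255).astype(np.uint8)
a,b,s=[g(cv2.imread(f'pics/k{n}.png')) for n in "abs"];w=g(cv2.imread('pics/w5.png'));b0=g(cv2.imread('pics/side0.png'))
r=lambda x:cv2.resize(x,(400,300),interpolation=cv2.INTER_CUBIC)
cv2.imwrite('pics/kk.png',np.vstack([np.hstack([r(a[195:375,170:410]),r(b[110:215,190:330])]),np.hstack([r(s[180:255,205:305]),r(w[150:300,180:380])])]))
f=np.load('w5.npz');st=bot.read_state();c=cam('wrist',st)
print('tcp',proj(c,st['position']),'knob0 px bar ends',proj(c,[.5665,-.129,.148]),proj(c,[.564,-.1895,.148]))
```

```text
tcp [279.01476692 241.64244884] knob0 px bar ends [265.35689031 236.30180678] [319.23003364 319.92605903]
```

View pics/kk.png

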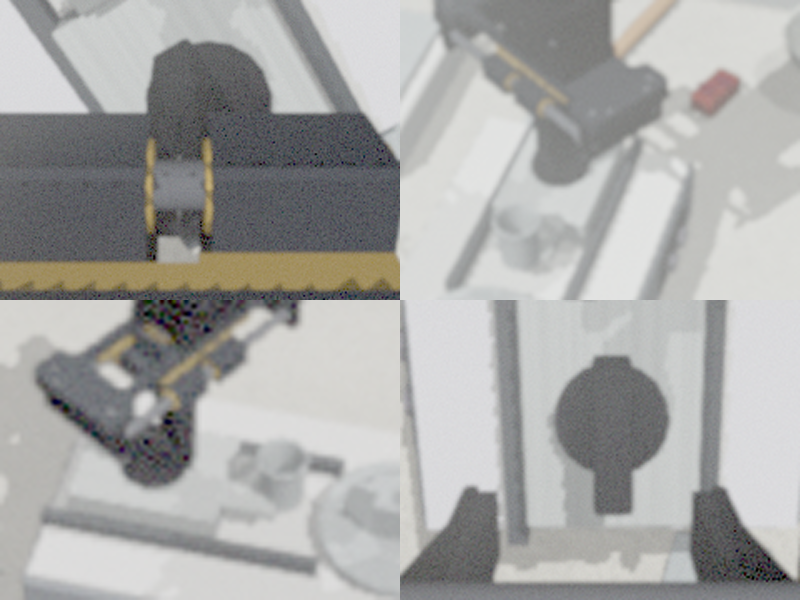

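The fingers really are closed with the bar not between them. The bar's end looks slightly displaced in the picture. Rise straight up and measure the knob again.

```bash
python3 -m jog '[[[0,0,-10],[0,0,0],1],[[0,0,-30],[0,0,0],1],[[0,0,-55],[0,0,0],0.4],[[0,0,-75],[0,0,0],0.4],[[-40,0,-75],[0,0,0],0.4],[[-40,0,-75],[0,0,0],0.4],[[-40,0,-75],[0,0,0],0.4],[[-40,0,-75],[0,0,0],0.4]]'
python3 - <<'E'
from h import *
s=bot.read_state();im=vision.capture('wrist')[:,:,::-1];np.savez('w6.npz',p=s['position'],R=s['tcp_rot'])
go([.565,-.160,.197],57);cv2.imwrite('pics/w6.png',im)
g=lambda x:np.clip(255*(x/255.)**.5,0,255).astype(np.uint8)
b=vision.capture('side')[:,:,::-1];cv2.imwrite('pics/side6.png',b)
cv2.imwrite('pics/v6.png',np.hstack([cv2.resize(g(im[60:300,160:400]),(480,480)),cv2.resize(g(b[120:240,190:270]),(320,480))]))
E
```

```text
time_s: 15.3
position: [0.5431, -0.1786, 0.1977]
tcp_rot: [[0.544, 0.839, 0.001], [0.839, -0.544, 0.0], [0.001, 0.001, -1.0]]
force: [-0.1, -0.1, 0.0]
opening: 0.373
t 15.35 pos [ 0.5432 -0.1782  0.1974] yaw 57.08 F [-0.3  0.1  0.9] op 0.421
shift [27.1  8.4  0.4] turn [ 0.01 -0.03  0.08]
```

View pics/v6.png

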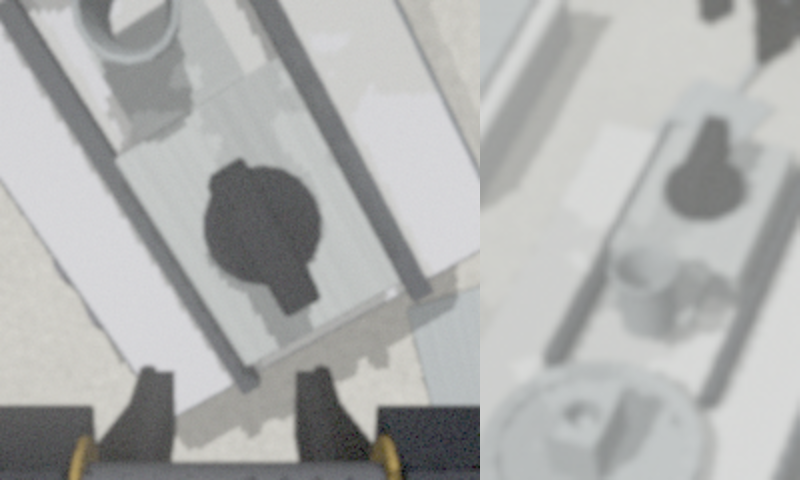

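Run:
```python
from h import *
C={}
for n in('w3','w5','w6'):
    f=np.load(n+'.npz');C[n]=cam('wrist',dict(position=f['p'],tcp_rot=f['R']))
sd=cam('side');sc=cam('scene')
print('bar end -y',tri(C['w5'],(286,256),C['w6'],(309,210.5)),tri(C['w5'],(286,256),sd,(248.75,149.5)),tri(C['w6'],(309,210.5),sd,(248.75,149.5)))
print('bar end +y',tri(C['w5'],(285.5,179),C['w6'],(273,144)))
print('skirt',tri(C['w5'],(286,208.5),C['w6'],(160+263/2,60+225/2)))
for n in('w5','w6'): print(n,proj(C[n],[.564,-.19,.148]),proj(C[n],[.564,-.19,.118]))
print(np.load('w5.npz')['p'],np.load('w6.npz')['p'])
```

```text
bar end -y [ 0.56532834 -0.18379983  0.16099349] [ 0.56622028 -0.18847433  0.1497268 ] [ 0.56590191 -0.1858787   0.15171905]
bar end +y [ 0.56723347 -0.13320978  0.12553194]
skirt [ 0.56648938 -0.16293837  0.11102126]
w5 [284.93116722 255.50734397] [284.44286771 240.42805253]
w6 [309.80160358 213.24158719] [306.40171832 201.96151317]
[ 0.56101522 -0.15656837  0.19711466] [ 0.54306029 -0.1785943   0.19768792]
```

The knob is still at its start pose (axis about (0.566,-0.160)) and the carriage has not moved, so my grip failed to take the bar. I'll retry a little lower and check the closing in stages.

```bash
python3 -m jog '[[[27,8.5,0],[0,0,-7],0.4],[[27,8.5,0],[0,0,-14],0.4],[[27,8.5,0],[0,0,-21],0.4],[[27,8.5,0],[0,0,-28],0.4],[[27,8.5,0],[0,0,-30],0.4],[[27,8.5,20],[0,0,-30],0.4],[[27,8.5,40],[0,0,-30],0.4],[[27,8.5,52],[0,0,-30],0.4],[[27,8.5,52],[0,0,-30],0.4],[[27,8.5,52],[0,0,-30],0.4]]'
python3 - <<'E'
from h import *
go([.566,-.160,.1205],87.1)
E
```

```text
time_s: 16.23
position: [0.5648, -0.1595, 0.1445]
tcp_rot: [[0.05, 0.999, -0.001], [0.999, -0.05, 0.001], [0.001, -0.001, -1.0]]
force: [0.7, 0.4, 0.1]
opening: 0.6
t 16.23 pos [ 0.5648 -0.1595  0.1445] yaw 87.14 F [0.7 0.4 0.1] op 0.6
shift [-0.4  1.2 24. ] turn [-0.08 -0.05  0.04]
```

```bash
python3 -m jog '[[[0,1,10],[0,0,0],0.4],[[0,1,18],[0,0,0],0.4],[[0,1,23],[0,0,0],0.4],[[0,1,24],[0,0,0],0.4],[[0,1,24],[0,0,0],0.4],[[0,1,24],[0,0,0],0.6],[[0,1,24],[0,0,0],0.72],[[0,1,24],[0,0,0],0.72],[[0,1,24],[0,0,0],0.72],[[0,1,24],[0,0,0],0.72]]'
python3 -m jog '[[[0,0,0],[0,0,0],0.78],[[0,0,0],[0,0,0],0.82],[[0,0,0],[0,0,0],0.84]]'
python3 -m jog '[[[0,0,0],[0,0,0],0.86],[[0,0,0],[0,0,0],0.88],[[0,0,0],[0,0,0],0.9],[[0,0,0],[0,0,0],0.9]]'
```

```text
time_s: 17.07
position: [0.5662, -0.1606, 0.1216]
tcp_rot: [[0.051, 0.999, 0.001], [0.999, -0.051, -0.0], [-0.0, 0.001, -1.0]]
force: [0.1, 0.0, -0.9]
opening: 0.322
time_s: 17.32
position: [0.5669, -0.1606, 0.1215]
tcp_rot: [[0.051, 0.999, 0.002], [0.999, -0.051, -0.001], [-0.0, 0.003, -1.0]]
force: [2.4, 0.9, -0.7]
opening: 0.189
time_s: 17.65
position: [0.5666, -0.1609, 0.1223]
tcp_rot: [[0.051, 0.999, 0.002], [0.999, -0.051, -0.001], [-0.001, 0.002, -1.0]]
force: [-0.3, -0.7, 5.3]
opening: 0.108
```

```bash
python3 -m jog '[[[0,0,0],[0,0,0],1],[[0,0,0],[0,0,0],1],[[0,0,0],[0,0,0],1]]'
python3 - <<'E'
from h import *
print(bot.read_state()['moment'])
a=vision.capture('side');b=cv2.cvtColor(cv2.imread('pics/side6.png'),cv2.COLOR_BGR2RGB);cv2.imwrite('pics/side7.png',a[:,:,::-1])
p=lambda im:np.round(im[142:172:2,232:264:2].mean(2)).astype(int)
print(p(b));print(p(a))
E
```

```text
time_s: 17.9
position: [0.5664, -0.1608, 0.1223]
tcp_rot: [[0.051, 0.999, 0.001], [0.999, -0.051, -0.001], [-0.001, 0.001, -1.0]]
force: [0.3, 0.5, 6.3]
opening: 0.013
[ 0.00147982 -0.03477567  0.02586592]
[[167 167 167 167 162 157 153 154 155 155 155 144 139 166 169 170]
 [168 168 167 164 155 154 154 155 155 152 149 146 150 161 160 167]
 [166 167 166 160 155 154 157 153 154 152 151 150 151 151 150 154]
 [166 165 159 152 154 155 153 129 126 135 147 151 151 151 149 147]
 [164 160 136 128 143 153 142  82  62  70 120 150 151 148 149 163]
 [166 152 109 139 152 154 117  63  62  57 105 148 150 148 164 170]
 [181 138 118 155 158 146  83  58  62  58 101 138 134 147 164 168]
 [172 116 145 158 158 121  63  58  61  55  88 116 114 118 132 155]
 [142 125 156 160 148  84  60  62  59  56  84 113 113 113 133 154]
 [119 149 158 149 112  64  61  62  57  59  85 110 111 118 149 156]
 [131 158 146  95  62  61  61  58  57  57  60  80 110 134 153 156]
 [150 158 116  61  62  58  60  56  56  59  57  62 106 148 157 157]
 [160 152  89  59  59  63  59  57  59  60  58  59  90 135 156 157]
 [160 149  86  59  60  
[... 417 characters left out ...]
  56 123 156 155 154 154 169]
 [172 156 112 119  67  56  55  54  52  47 107 154 155 151 170 174]
 [186 145 121 153  82  54  56  53  51  49 103 141 137 151 169 173]
 [179 119 151 158  92  54  56  54  50  49  90 119 117 121 128 137]
 [150 128 163 160  98  54  56  53  52  50  83 115 116 115 115 114]
 [122 152 164 154 104  59  56  55  53  53  85 114 114 115 117 114]
 [135 164 152  99  59  58  56  53  51  54  57  79 111 115 116 125]
 [157 163 121  59  60  59  55  54  54  52  54  59 102 121 141 158]
 [163 158  91  55  57  59  56  54  53  55  55  57  92 137 161 162]
 [152 148  88  55  55  57  57  56  55  57  56  58  95 149 163 157]
 [149 149 107  59  58  58  55  55  55  55  54  66 117 155 164 138]]
```

Run:
```python
from h import *
st=bot.read_state();p=st['position'];R=np.array(st['tcp_rot'])
sd=cam('side');sc=cam('scene')
cv2.imwrite('pics/scene7.png',vision.capture('scene')[:,:,::-1]);cv2.imwrite('pics/wr7.png',vision.capture('wrist')[:,:,::-1])
for n,c in(('side',sd),('scene',sc)):
    print(n,'tcp',proj(c,p),'pad',proj(c,p+[0,0,.0187]),'up50',proj(c,p+[0,0,.05]))
    print(' bar top +y',proj(c,[.5675,-.130,.148]),'-y',proj(c,[.5645,-.190,.148]),'bar base +y',proj(c,[.5675,-.130,.118]),'-y',proj(c,[.5645,-.19,.118]))
s=cv2.imread('pics/scene7.png');k=cv2.imread('pics/side7.png');w=cv2.imread('pics/wr7.png')
g=lambda x:np.clip((x.astype(float)-20)*2.2,0,255).astype(np.uint8)
h=lambda x,a,b,f:cv2.resize(g(x[a[0]:a[1],b[0]:b[1]]),f,interpolation=cv2.INTER_CUBIC)
cv2.imwrite('pics/last.png',np.hstack([h(k,(125,185),(215,275),(400,267*1)),h(s,(185,245),(200,290),(400,267))]))
```

```text
side tcp [246.37750187 165.41440683] pad [246.00482925 159.69666458] up50 [245.3546643  149.72148698]
 bar top +y [241.32355515 166.44831594] -y [250.33225158 149.45907356] bar base +y [242.04752109 175.60991336] -y [250.81392765 158.67424496]
scene tcp [244.18436537 217.6985059 ] pad [243.97181486 213.5402428 ] up50 [243.60576816 206.37903425]
 bar top +y [254.37048929 213.88876856] -y [234.11022703 209.9256354 ] bar base +y [254.53632984 220.55701131] -y [234.61459489 216.62040652]
```

View pics/last.png

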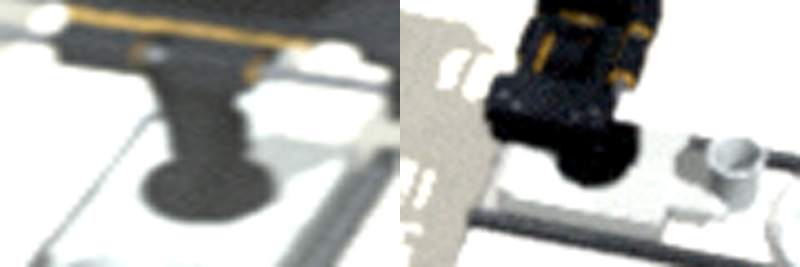

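The fingers do reach the bar: there is a side force at about 16 mm opening. They then get squeezed off it with an upward force, so the overlap is too small. Open, then go lower step by step while watching the force.

```bash
python3 -m jog '[[[0,0,-1],[0,0,0],0.4],[[0,0,-1],[0,0,0],0.4],[[0,0,-1],[0,0,0],0.4],[[0,0,-1],[0,0,0],0.4],[[0,0,-1],[0,0,0],0.4],[[0,0,-1],[0,0,0],0.4],[[0,0,-1],[0,0,0],0.4],[[0,0,-1],[0,0,0],0.4],[[0,0,-1],[0,0,0],0.4]]'
python3 -m jog '[[[0,-0.5,2],[0,0,0],0.55],[[0,-0.5,3],[0,0,0],0.65],[[0,-0.5,4],[0,0,0],0.65],[[0,-0.5,4],[0,0,0],0.65]]'
python3 -m jog '[[[0,0,0.5],[0,0,0],0.65],[[0,0,1],[0,0,0],0.65],[[0,0,1],[0,0,0],0.65]]'
```

```text
time_s: 18.8
position: [0.5662, -0.1605, 0.1222]
tcp_rot: [[0.051, 0.999, 0.001], [0.999, -0.051, -0.0], [-0.0, 0.001, -1.0]]
force: [-0.2, -0.7, -0.8]
opening: 0.564
time_s: 19.13
position: [0.5654, -0.1604, 0.118]
tcp_rot: [[0.051, 0.999, 0.0], [0.999, -0.051, 0.0], [0.0, 0.0, -1.0]]
force: [-0.4, 0.6, -0.8]
opening: 0.395
time_s: 19.38
position: [0.5655, -0.1604, 0.1173]
tcp_rot: [[0.051, 0.999, 0.0], [0.999, -0.051, -0.0], [-0.0, 0.0, -1.0]]
force: [-0.3, -0.1, 0.3]
opening: 0.357
```

```bash
python3 -m jog '[[[0,0,0.5],[0,0,0],0.72],[[0,0,1],[0,0,0],0.78],[[0,0,1],[0,0,0],0.8],[[0,0,1],[0,0,0],0.8]]'
python3 -m jog '[[[0,0,0.5],[0,0,0],0.84],[[0,0,1],[0,0,0],0.84]]'
python3 -m jog '[[[0,0,0],[0,0,0],0.9],[[0,0,0],[0,0,0],0.9]]'
```

```text
time_s: 19.72
position: [0.566, -0.1605, 0.1164]
tcp_rot: [[0.051, 0.999, 0.002], [0.999, -0.051, -0.0], [-0.0, 0.002, -1.0]]
force: [1.6, -0.1, -0.6]
opening: 0.218
time_s: 19.88
position: [0.5674, -0.1607, 0.1163]
tcp_rot: [[0.051, 0.999, 0.004], [0.999, -0.051, -0.001], [-0.001, 0.005, -1.0]]
force: [2.2, 1.3, 4.8]
opening: 0.177
time_s: 20.05
position: [0.5673, -0.1607, 0.1163]
tcp_rot: [[0.051, 0.999, 0.004], [0.999, -0.051, -0.001], [-0.001, 0.004, -1.0]]
force: [4.2, 0.6, 2.9]
opening: 0.176
```

Now it holds at 0.176 (about 16 mm), so the bar is gripped. Close fully and make a small test turn.

```bash
python3 -m jog '[[[0,-0.7,0],[0,0,0],1],[[0,0.7,0],[0,0,0],1],[[0,0.7,0],[0,0,0],1],[[0.5,0.7,0],[0,0,1],1],[[1.6,0.7,0],[0,0,3],1],[[3.1,0.7,0],[0,0,6],1],[[5.2,0.7,0],[0,0,10],1],[[5.2,0.7,0],[0,0,10],1]]'
python3 -c "
from h import *
go([.566,-.16,.116],87);print(bot.read_state()['moment'])"
```

```text
time_s: 20.72
position: [0.5678, -0.1553, 0.1162]
tcp_rot: [[0.225, 0.974, 0.003], [0.974, -0.225, -0.001], [0.0, 0.004, -1.0]]
force: [4.1, 2.3, 5.6]
opening: 0.179
t 20.72 pos [ 0.5678 -0.1553  0.1162] yaw 76.99 F [4.1 2.3 5.6] op 0.179
shift [-5.  -0.7  0.2] turn [  0.2    0.02 -10.01]
[ 0.43549943 -0.90176604 -0.0027394 ]
```

```bash
python3 -m jog '[[[1,0.3,0],[0,0,2],1],[[2.6,0.2,0],[0,0,5],1],[[4.6,-0.1,0],[0,0,9],1],[[6.7,-0.5,0],[0,0,13],1],[[8.8,-0.9,0],[0,0,17],1],[[10.8,-1.2,0],[0,0,21],1],[[12.9,-1.6,0],[0,0,25],1],[[15,-2,0],[0,0,29],1],[[17,-2.3,0],[0,0,33],1],[[18.6,-2.6,0],[0,0,36],1],[[20.6,-2.9,0],[0,0,40],1],[[20.6,-2.9,0],[0,0,40],1]]'
python3 -c "
from h import *
go([.566,-.16,.116],87);print(bot.read_state()['moment'])"
```

```text
time_s: 21.72
position: [0.5697, -0.135, 0.1162]
tcp_rot: [[0.798, 0.602, 0.004], [0.602, -0.798, -0.002], [0.002, 0.003, -1.0]]
force: [3.9, 1.8, 5.6]
opening: 0.177
t 21.72 pos [ 0.5697 -0.135   0.1162] yaw 37.03 F [3.9 1.8 5.6] op 0.177
shift [-18.   17.7   0.3] turn [ 2.300e-01 -2.000e-02 -4.997e+01]
[ 0.2379602  -0.69036121  0.05814192]
```

```bash
python3 -m jog '[[[0.7,-0.8,0],[0,0,2],1],[[1.7,-2,0],[0,0,5],1],[[3,-3.6,0],[0,0,9],1],[[4.4,-5.2,0],[0,0,13],1],[[5.7,-6.8,0],[0,0,17],1],[[7.1,-8.4,0],[0,0,21],1],[[8.4,-10,0],[0,0,25],1],[[9.8,-11.6,0],[0,0,29],1],[[11.1,-13.2,0],[0,0,33],1],[[11.8,-14,0],[0,0,35],1],[[12.1,-14.4,0],[0,0,36],1],[[12.1,-14.4,0],[0,0,36],1]]'
python3 -c "
from h import *
go([.566,-.16,.116],87);print(bot.read_state()['moment'])"
python3 -m jog '[[[0.1,-0.1,0],[0,0,0.7],1],[[0.1,-0.3,0],[0,0,1.5],1],[[0.1,-0.3,0],[0,0,2],1],[[0.1,-0.3,0],[0,0,2],1]]'
python3 -c "
from h import *
go([.566,-.16,.116],87);print(bot.read_state()['moment'])"
```

```text
time_s: 22.72
position: [0.5707, -0.1175, 0.1162]
tcp_rot: [[1.0, 0.02, 0.004], [0.02, -1.0, -0.003], [0.004, 0.003, -1.0]]
force: [3.3, -2.3, 6.0]
opening: 0.178
t 22.72 pos [ 0.5707 -0.1175  0.1162] yaw 1.16 F [ 3.3 -2.3  6. ] op 0.178
shift [-5.6 42.4  0.4] turn [ 3.200e-01 -2.000e-02 -8.584e+01]
[-0.44310931 -0.62088744  0.05631415]
time_s: 23.05
position: [0.5707, -0.1174, 0.1162]
tcp_rot: [[1.0, -0.013, 0.003], [-0.013, -1.0, -0.004], [0.004, 0.004, -1.0]]
force: [3.6, -1.8, 5.8]
opening: 0.179
t 23.05 pos [ 0.5707 -0.1174  0.1162] yaw -0.72 F [ 3.6 -1.8  5.8] op 0.179
shift [-4.2 42.6  0.4] turn [ 3.400e-01  2.000e-02 -8.772e+01]
[-0.50246257 -0.55829212  0.52179882]
```

```bash
python3 -m jog '[[[0,-0.7,0],[0,0,1],1],[[0,-1.2,0],[0,0,2],1],[[0,-1.2,0],[0,0,2],1]]'
python3 -c "
from h import *
go([.566,-.16,.116],87);print(bot.read_state()['moment'])"
python3 -m jog '[[[0,0.6,0],[0,0,-2],1],[[0,0.6,0],[0,0,-3],0.95],[[0,0.6,0],[0,0,-3],0.7],[[0,0.6,0],[0,0,-3],0.6],[[0,0.6,0],[0,0,-3],0.5],[[0,0.6,0],[0,0,-3],0.5],[[0,0.6,-5],[0,0,-3],0.5],[[0,0.6,-25],[0,0,-3],0.5],[[0,0.6,-50],[0,0,-3],0.5],[[0,0.6,-80],[0,0,-3],0.5],[[0,0.6,-90],[0,0,-3],0.5]]'
```

```text
time_s: 23.3
position: [0.5708, -0.1174, 0.1162]
tcp_rot: [[0.999, -0.046, 0.003], [-0.046, -0.999, -0.006], [0.004, 0.006, -1.0]]
force: [3.7, -4.8, 5.2]
opening: 0.181
t 23.3 pos [ 0.5708 -0.1174  0.1162] yaw -2.64 F [ 3.7 -4.8  5.2] op 0.181
shift [-2.8 42.7  0.5] turn [  0.45   0.11 -89.64]
[-1.02849628 -0.55427924  0.76093077]
time_s: 24.22
position: [0.571, -0.1153, 0.2092]
tcp_rot: [[1.0, 0.002, 0.006], [0.002, -1.0, -0.002], [0.006, 0.002, -1.0]]
force: [1.1, 0.1, 0.1]
opening: 0.497
```

At the stop the moment rose from 0.06 to 0.76 N m with no more travel. Released and raised. Now check the bar's angle and the carriage's position numerically.

```bash
python3 -m jog '[[[-20,0,0],[0,0,0],0.5],[[-45,0,0],[0,0,0],0.5],[[-45,0,0],[0,0,0],0.5],[[-45,0,0],[0,0,0],0.5],[[-45,0,0],[0,0,0],0.5]]'
cat > chk.py <<'E'
from h import *
s=bot.read_state();im=vision.capture('wrist')[:,:,::-1];cv2.imwrite('pics/w8.png',im);c=cam('wrist',s)
m=(im.max(2)<45).astype(np.uint8)
u0=proj(c,[.571,-.1165,.13]).astype(int);print(u0,s['position'])
w=np.zeros_like(m);x,y=u0;w[max(0,y-60):y+60,x-60:x+60]=m[max(0,y-60):y+60,x-60:x+60]
n,l,st,ce=cv2.connectedComponentsWithStats(w);i=l[y,x];print(st[i])
k=(l==i).astype(np.uint8)
op=cv2.morphologyEx(k,cv2.MORPH_OPEN,cv2.getStructuringElement(2,(35,35)))   # skirt
q=np.argwhere(op);print('skirt c',q.mean(0),onz(c,q.mean(0)[1],q.mean(0)[0],.12))
b=np.argwhere(k-op);b=b[np.abs(b-q.mean(0)).max(1)>0]
P=np.array([onz(c,v,u,.148)[:2] for u,v in b if u>q.mean(0)[0]+27]);
print(len(P),P.mean(0) if len(P) else '',np.ptp(P,0) if len(P) else '')
for r in range(st[i][1],st[i][1]+st[i][3],4): z=np.where(k[r])[0];print(r,z.min(),z.max(),end=' | ')
E
python3 chk.py
```

```text
time_s: 24.63
position: [0.5246, -0.115, 0.2052]
tcp_rot: [[1.0, 0.001, 0.001], [0.001, -1.0, -0.0], [0.001, 0.0, -1.0]]
force: [-0.3, 0.5, 0.1]
opening: 0.503
[279 148] [ 0.52457314 -0.11497235  0.20522389]
[ 252  115   57   80 2954]
skirt c [149.88370284 280.42590432] [ 0.56880105 -0.11754228  0.12      ]
263 [ 0.54456575 -0.11830724] [0.01261502 0.01383412]
115 281 283 | 119 270 289 | 123 270 291 | 127 264 298 | 131 259 302 | 135 257 304 | 139 255 306 | 143 253 307 | 147 253 308 | 151 253 308 | 155 253 308 | 159 254 307 | 163 256 305 | 167 258 303 | 171 262 299 | 175 267 294 | 179 272 290 | 183 273 290 | 187 273 290 | 191 273 290 |
```

Run:
```python
from h import *
a=cv2.imread('pics/side1.png',0);b=vision.capture('side')[:,:,::-1];cv2.imwrite('pics/side9.png',b);b=cv2.cvtColor(b,6)
for (x0,y0,x1,y1) in((185,205,235,255),(205,212,232,240)):
    print(cv2.minMaxLoc(cv2.matchTemplate(b[y0-10:y1+10,x0-10:x1+10],a[y0:y1,x0:x1],cv2.TM_CCOEFF_NORMED))[1::2])
# lid and bowl unmoved
a=cv2.imread('pics/scene0.png',0);b=cv2.cvtColor(vision.capture('scene'),7)
for n,(x0,y0,x1,y1) in dict(lid=(360,210,405,248),bowl=(143,160,187,192)).items():
    print(n,cv2.minMaxLoc(cv2.matchTemplate(b[y0-8:y1+8,x0-8:x1+8],a[y0:y1,x0:x1],cv2.TM_CCOEFF_NORMED))[1::2])
print('hub bore expected side px',proj(cam('side'),[.5735,.023,.126]),proj(cam('side'),[.5735,.023,.118]))
```

```text
(0.7983611226081848, (10, 10))
(0.787937343120575, (10, 10))
lid (0.8306243419647217, (8, 8))
bowl (0.38217905163764954, (8, 8))
hub bore expected side px [216.51795666 223.45899247] [216.9153104  225.76001217]
```

```bash
python3 -c "
from rig import bot
print(bot.hand_in())"
```

```text
the job is handed in; nothing more can be done
None
```

The disc is on the slicer and the carriage is at its stop. I handed the job in after about 25 s of robot time, with the open gripper clear above the slicer.

**Disc:** It bottomed out with the tool at 93.5 mm (93.6 mm expected when home). The wrist view then showed the shaft through the bore and the pin through the small hole. Matching side pictures before and after the knob turn showed no shift of the disc.

**Knob and carriage:** My first grip was too high and slipped off the bar without moving the knob, and the second started to do the same. I re-gripped lower and turned it about 86° clockwise until the moment rose from 0.06 to 0.76 N m with no further travel. The knob's axis then measured about 140 mm from the shaft, as expected at the stop. The bar angle was within 1–2° of expected, so I could only confirm the stop position to about 1 mm from the pictures.

**Lid and bowl:** Neither was approached. The lid's picture matched its starting place with no shift. The bowl's match also showed no shift but was weak (0.38), which I put down to the changed shadows, so treat that check as inconclusive.

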